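Free the seized centre post of the spool stand

ROBOT

A 6-joint arm with a two-finger parallel gripper is mounted at the origin on the work surface. World frame = base frame: x ahead of the robot, y to its left, z up, the work surface at z = 0. Lengths are in m, angles in rad, forces in N, time in s.
With the tool pointing down it reaches from about 0.35 to 0.85 m from the base axis. Payload 8.1 kg.
Tool frame: the origin (TCP) lies at the very end of the fingers, on their centre line; the grasp point (between the pads) lies 19 mm behind it; z points along the fingers, y is the line along which they close (so a half turn about z gives the same grasp; the last joint's range is limited). The gripper opens to 85 mm and grips with 20 to 120 N. Pads are 22 mm wide; open, the fingers measure 114 mm over their backs; the gripper's body (76 mm by 85 mm) begins 54 mm behind the grasp point. The pads swing forward as they close: fully open they stand 13 mm farther back than shut.
Start: joints at [-1.307, 0.13, 1.488, -0, 1.523, -0.085], TCP at [0.205, -0.564, 0.231] pointing down, gripper open.
Joint ranges: [-2.96, 2.96], [-0.89, 2.26], [0.02, 2.5], [-1.34, 4.48], [0, 2.73], [-2.66, 2.66]. Speed limits (rad/s): [2.39, 2.39, 2.79, 3.14, 3.14, 3.14].

INTERFACE

Orientations are given as a unit quaternion [w, x, y, z].
In Python, from bench import move_to, move_l, goto_joints, command_gripper, sleep, inverse_kinematics, observe, grab_frame, get_calibration, Unreachable, sign_off, find_in, tip_of gives the robot as it stands. The module is installed in compiled form; this text tells all that it offers. Calls block until the motion is done:
- move_to(position, orientation): joint-space move of the TCP to a pose.
- move_l(position, frame=None, feed=0.15, force_limit=None): straight line of the TCP; frame=None keeps the orientation; feed is the mean speed in m/s. With force_limit (N) it stops when the force on the tool has changed by that much, and returns True; else False.
- goto_joints(angles): joint-space move.
- command_gripper(opening): finger opening in m; the grip force is fixed at half the most; returns when the fingers have stopped.
- sleep(seconds).
- inverse_kinematics(position, orientation): joint angles nearest the present ones, or None.
- observe(): the state.
- grab_frame(name): name is "scene" or "top"; returns the picture (420x560x3 uint8, red, green, blue); there is no depth.
- get_calibration(name): a dict with "intrinsics" (3x3 intrinsics, pixels), "R" (3x3) and "t" (3): a world point X has camera coordinates R X + t. Camera axes: x right, y down, z forward; pixel columns grow to the right and rows downward; lengths in m; the calibration is good to about 2 mm. A picture is of the moment at which its call begins. get_calibration takes no time and is no camera call.
A pose or a line that the arm cannot do raises Unreachable and nothing moves.
- sign_off(): hands the job in; it is judged then, once.
Trained networks look in the newest picture that a camera, given by its name, has taken for a name from the list of things; names that differ only in an ending like _2 or _b are one class to them, and where a whole thing is asked for, a point or a joint stands for the part that bears it (a point fixed in the world has none). Each returns a list of dicts, best first, with "score" (0 to 1); they miss things now and then, are a little off and sometimes report something else, mostly with a low value. They report only what shows in the picture. A call takes as long as a camera call. They do not tell look-alikes from the thing itself.
- find_in(camera, name): "bbox" ([left, top, right, bottom] in pixels, round what is visible of it).
- tip_of(camera, name): "location" ([row, column] in pixels: a listed point, or the origin of a listed thing).
The state is a dict: "time_s": time; "joint_positions": joint angles; "joint_vel": joint speeds; "tau": joint torques, N m; "eef_pos": TCP position; "orientation": TCP orientation; "wrist_force": force on the tool from outside, world axes, zero at the start; "moment": the same for the moment, N m; "width": finger opening in m; "gripper_force": force on a finger pad.
Only numpy, scipy, OpenCV 4.12 (cv2) and the standard library are available. Lean on these libraries where they do the work, as an engineer would, in place of code of your own. Each camera call takes 0.05 s, during which the arm holds its last target. There are 200 camera calls.

TASK

The centre post of the round steel spool stand, the one with the wooden bar grip on top, has seized in its collar, and a straight pull only lifts the whole stand. Work it loose by twisting the grip back and forth while drawing it gently upwards, keeping the stand down in its place, then put the post foot-down into the open steel tumbler and let go.

Things in the scene. Friction and masses are not known exactly. Their poses are not given: they have to be found in the camera images.
- post: The seized post, upright: smooth steel shaft 20 mm in diameter, 82 mm long, a wooden bar grip across its top. Origin: centre of its foot; z up the shaft; x along the bar. 0.15 kg. Starts with its foot 12 mm above the table and its bar parallel (within 2 degrees) to the stand's x; must rise 24 mm to leave the collar. The turn counts from that start, relative to the stand.
- grip (a point): Middle of the post's dark wooden bar grip, on the shaft's axis, 93 mm above the foot. The bar is 46 mm long (along x of the post), 14 mm thick (along y) and 26 mm high, from 80 to 106 mm above the foot.
- stand: Spool stand, 1.3 kg: dark steel disc 170 mm in diameter, top 12 mm above the table, keyed on a screwed-down wooden plate so that it can lift but not turn or slide. 62 mm from its centre stand four wooden pegs 70 mm high, three with thread spools 32 mm across, all fixed; in the middle the collar. Only the post is above 70 mm. Origin: on its axis at table height when down; z up.
- collar (a point): Centre of the mouth of the stand's split steel collar, 36 mm above the table, 40 mm across. Dry friction of 17 to 23 N holds the shaft against whatever way it slides: straight up that lifts the stand. While it turns, most friction acts round the shaft (0.2 N m): with at most 4 mm of rise per radian turned the stand stays down. It holds fast again when the turning stops.
- tumbler: Open plain steel tumbler without a handle, upright, loose: 74 mm across the mouth, 65 mm high, wall 3 mm, floor about 5 mm thick, 0.3 kg. Origin: centre of its underside; z up.
There are look-alikes about, which are no part of the job. Several things have the shape of the post; the one meant has the colours described above.

How it is judged:
On the way, in this order (a step that is already met when the one before it is completed fails the run):
1. the post is twisted in its collar (more than 11 degrees from where it began, relative to the stand) while still held (angle between the x axis of post and the x axis of stand, either way round above 0.2 rad and z of post in the frame of stand below 0.036 m), for 0.02 s.
2. it is twisted back (to within 9 degrees of where it began, or through it) while still held (angle between the x axis of post and the x axis of stand, either way round below 0.15 rad and z of post in the frame of stand below 0.036 m), for 0.02 s.
3. the post is drawn clear of the collar (z of post in the frame of stand above 0.045 m), for 0.1 s.
At the end, for the whole second after the job is handed in: Post at rest in the tumbler, foot down on its floor (foot centre within 32 mm of its axis, at most 25 mm above its underside; post within 57 degrees of upright). Tumbler upright on the table (6 degrees). Stand down on its plate (6 mm) (horizontal distance between post and tumbler below 0.032 m and z of post in the frame of tumbler between -0.002 and 0.025 m and angle between post's own z axis and vertical below 1 rad and angle between tumbler's own z axis and vertical below 0.1 rad and height (world z) of tumbler below 0.01 m and linear speed of post below 0.03 m/s and height (world z) of stand below 0.006 m); the robot touches nothing.
It fails at once if the stand is lifted more than 10 mm off the table (height (world z) of stand above 0.01 m).
It also fails if it takes over 61 s, if anything falls off the work surface, if the arm or the gripper's body presses on something with over 40 N, if the wrist force passes 120 N, or if a joint passes its speed limit or range.

## Working session

There is one attempt and no reset: what is moved stays moved. The work goes in short steps, each a Python script; the robot and the scene stay as the last script left them, time stands still between calls to the robot, and variables do not carry over. Pictures are saved under pics/ and viewed, at most 10 in all, crops included, and the job is handed in when it is done.

```bash
mkdir -p pics; python3 - <<'E'
from bench import *
import cv2, numpy as np
ims=[]
for c in ("scene","top"):
    im=grab_frame(c); cv2.imwrite(f"pics/{c}0.png",cv2.cvtColor(im,cv2.COLOR_RGB2BGR))
    for n in ("post","stand","tumbler"):
        print(c,n,[(np.round(d["bbox"],0).tolist(),round(d["score"],2)) for d in find_in(c,n)][:5])
    for n in ("grip","collar","tumbler","stand","post"):
        print(c,n,[(np.round(d["location"],1).tolist(),round(d["score"],2)) for d in tip_of(c,n)][:5])
    k=get_calibration(c); print((-k["R"].T@k["t"]).round(3),k["R"].round(3).tolist(),k["intrinsics"].round(1).tolist())
print(observe())
E
```

```text
scene post [([367.0, 190.0, 386.0, 223.0], 0.83), ([373.0, 282.0, 400.0, 320.0], 0.78), ([372.0, 125.0, 389.0, 166.0], 0.64)]
scene stand [([334.0, 187.0, 410.0, 264.0], 0.92)]
scene tumbler [([221.0, 163.0, 253.0, 202.0], 0.9)]
scene grip [([202.6, 378.0], 0.87), ([135.5, 386.7], 0.63)]
scene collar [([219.7, 373.3], 0.82), ([223.0, 372.7], 0.44)]
scene tumbler [([192.1, 243.2], 0.67)]
scene stand [([230.1, 370.1], 0.84)]
scene post [([162.6, 377.1], 0.84), ([222.5, 373.2], 0.79), ([311.8, 380.0], 0.71)]
[1.045 0.018 0.905] [[-0.082, 0.997, 0.002], [0.855, 0.072, -0.514], [-0.512, -0.04, -0.858]] [[469.8, 0.0, 288.9], [0.0, 469.8, 209.7], [0.0, 0.0, 1.0]]
top post [([167.0, 99.0, 198.0, 131.0], 0.93), ([166.0, 317.0, 191.0, 344.0], 0.9), ([178.0, 198.0, 206.0, 230.0], 0.78)]
top stand [([152.0, 174.0, 245.0, 269.0], 0.97)]
top tumbler [([345.0, 239.0, 390.0, 282.0], 0.83)]
top grip [([329.6, 174.1], 0.84), ([107.2, 183.5], 0.82), ([215.0, 190.8], 0.55)]
top collar [([222.9, 197.7], 0.97)]
top tumbler [([264.7, 365.0], 0.88)]
top stand [([220.2, 201.3], 0.8)]
top post [([221.4, 198.5
[... 192 characters left out ...]
ime_s': 0.9, 'joint_positions': array([-1.30739507e+00,  1.30363214e-01,  1.48818939e+00,  2.13276545e-06,
        1.52302715e+00, -8.54086804e-02]), 'joint_vel': array([ 0.00094619,  0.00029773,  0.00043666, -0.00019466,  0.00147913,
        0.00126319]), 'tau': array([-1.30147884e-03, -5.69318318e+01, -5.00867879e+01, -4.14768192e-05,
        1.33240348e-03,  1.19417332e-04]), 'eef_pos': array([ 0.2050853 , -0.56386444,  0.23132005]), 'orientation': array([6.33059668e-06, 9.84829974e-01, 1.73522112e-01, 1.63429056e-06]), 'wrist_force': array([ 0.83183525, -0.18309001,  0.66717668]), 'moment': array([ 0.05278927, -0.04673127,  0.03429223]), 'gripper_force': 0.0, 'width': 0.0853510835808944}
```

View pics/scene0.png

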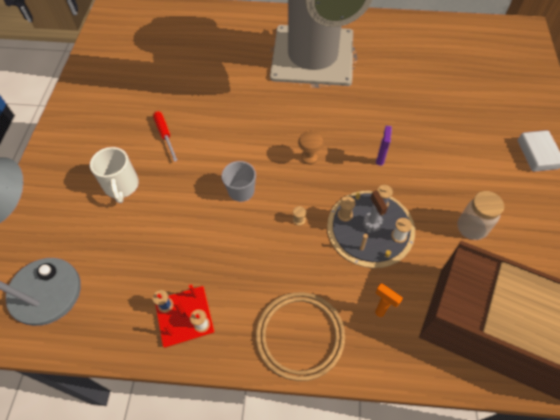

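View pics/top0.png

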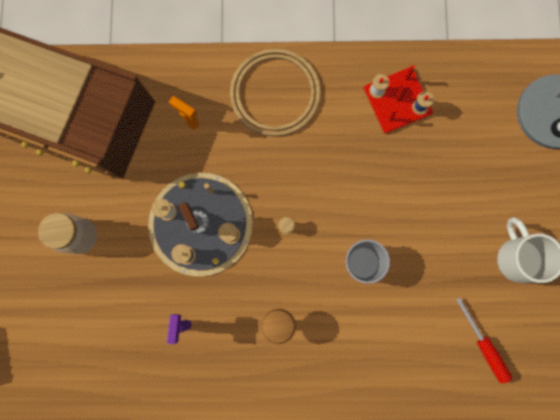

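The scene view shows the stand at about (370,228) with the dark bar at (380,202) and the plain tumbler at (240,180). In the top view the stand is at (200,224), the dark bar at (188,215) and the tumbler mouth at (367,262). The purple and orange posts are decoys.

```bash
cat > h.py <<'E'
import numpy as np, cv2
from bench import *
def ray(c,u,v):
    k=get_calibration(c); C=-k["R"].T@k["t"]
    return C,k["R"].T@np.linalg.solve(k["intrinsics"],[u,v,1.])
def onplane(c,u,v,z):
    C,d=ray(c,u,v); return C+d*(z-C[2])/d[2]
def tri(p,q):  # (u,v) scene, top
    A=[];b=[]
    for c,(u,v) in (("scene",p),("top",q)):
        C,d=ray(c,u,v); d/=np.linalg.norm(d); P=np.eye(3)-np.outer(d,d); A.append(P); b.append(P@C)
    A=np.vstack(A); b=np.hstack(b); x,*_=np.linalg.lstsq(A,b,rcond=None)
    return x, np.linalg.norm(A@x-b)
def proj(c,X):
    k=get_calibration(c); p=k["intrinsics"]@(k["R"]@np.asarray(X)+k["t"]); return p[:2]/p[2]
def down(th): return np.array([0,np.cos(th/2),np.sin(th/2),0])
E
python3 - <<'E'
from h import *
print("grip",tri((378,202.6),(190.8,215)))
print("collar",tri((373.3,219.7),(197.7,222.9)))
print("stand",tri((370.1,230.1),(201.3,220.2)), onplane("top",201.3,220.2,0))
print("tumbler",tri((243.2,192.1),(365,264.7)))
out=[]
for c,(u0,v0,u1,v1) in (("top",(172,192,210,238)),("scene",(362,182,396,222))):
    im=cv2.imread(f"pics/{c}0.png"); cr=im[v0:v1,u0:u1]
    out.append(cv2.resize(cr,(400,400*cr.shape[0]//cr.shape[1])[:2],interpolation=cv2.INTER_CUBIC)[:470])
    hsv=cv2.cvtColor(cr,cv2.COLOR_BGR2HSV)
    m=((cr[...,2].astype(int)-cr[...,0]>25)&(hsv[...,2]<125)).astype(np.uint8)
    n,l,s,ce=cv2.connectedComponentsWithStats(m)
    print(c,[(s[i].tolist(),ce[i].round(1).tolist()) for i in range(1,n) if s[i][4]>15])
    i=1+np.argmax(s[1:,4]); ys,xs=np.nonzero(l==i); r=cv2.minAreaRect(np.c_[xs+u0,ys+v0].astype(np.float32)); print(r)
    out[-1]=cv2.copyMakeBorder(out[-1],0,490-out[-1].shape[0],0,0,cv2.BORDER_CONSTANT)
    if c=="top":
        b=cv2.boxPoints(r); e=[(b[i]+b[(i+1)%4])/2 for i in range(4)]
        P=[onplane("top",*p,0.118) for p in e]; print(np.round(P,4).tolist())
im=cv2.imread("pics/top0.png")[232:292,335:400]
out.append(cv2.resize(im,(0,0),fx=4,fy=4,interpolation=cv2.INTER_CUBIC))
out[-1]=cv2.copyMakeBorder(out[-1],0,490-out[-1].shape[0],0,0,cv2.BORDER_CONSTANT)
o=np.hstack(out); o=cv2.resize(o,(800,int(o.shape[0]*800/o.shape[1]))); cv2.imwrite("pics/crop1.png",o)
E
```

```text
grip (array([0.53737976, 0.15598057, 0.10587341]), np.float64(0.0016245442915109013))
collar (array([0.53316862, 0.15846612, 0.02983576]), np.float64(0.0016776906007176817))
stand (array([ 0.54178709,  0.15695187, -0.00125798]), np.float64(0.0006838677646036574)) [0.54163999 0.1562365  0.        ]
tumbler (array([ 0.45866632, -0.13902417, -0.01335063]), np.float64(0.006066494718387511))
top [([0, 11, 5, 17, 43], [1.8, 19.5]), ([6, 10, 20, 28, 260], [15.6, 23.6])]
((187.50001525878906, 215.50001525878906), (28.174455642700195, 9.391485214233398), 63.43495178222656)
[[0.5558, 0.1685, 0.118], [0.5384, 0.151, 0.118], [0.5144, 0.1471, 0.118], [0.5316, 0.1645, 0.118]]
scene [([9, 9, 18, 24, 208], [17.2, 20.3])]
((379.8056640625, 201.73831176757812), (24.401750564575195, 11.013178825378418), 59.74356460571289)
```

View pics/crop1.png

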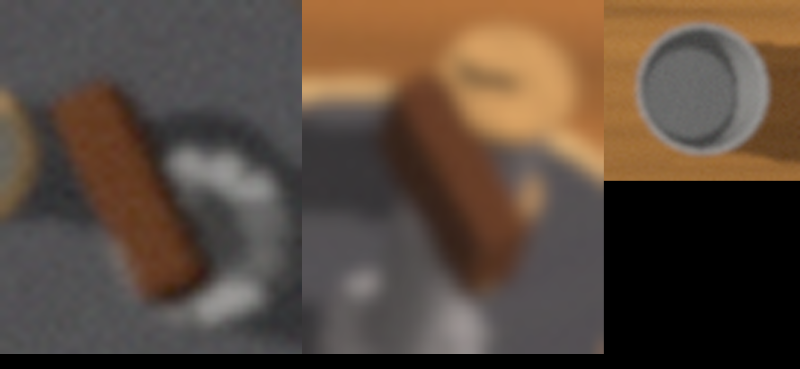

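The crop shows the bar's top face cleanly: about 47 × 15 mm on the z = 0.118 plane, which matches the given size. The tumbler mouth is a circle at about (367.8, 261.8), radius 22 px (37 mm, as specified). I'll refine both by fitting the known shapes.

```bash
python3 - <<'E'
from h import *
from scipy.optimize import minimize
S=8; rois={"top":(177,192,215,238),"scene":(367,182,396,222)}; M={}
for c,(u0,v0,u1,v1) in rois.items():
    cr=cv2.imread(f"pics/{c}0.png")[v0:v1,u0:u1]; v=cr.max(2)
    m=((cr[...,2].astype(int)-cr[...,0]>25)&(v<125)).astype(np.uint8)
    n,l,s,ce=cv2.connectedComponentsWithStats(m); M[c]=(l==1+np.argmax(s[1:,4])).astype(float)
def ren(c,X):
    u0,v0,u1,v1=rois[c]; p=np.array([(proj(c,x)-[u0,v0]+.5)*S for x in X]); h=cv2.convexHull(p.astype(np.float32))
    im=np.zeros(((v1-v0)*S,(u1-u0)*S),np.uint8); cv2.fillConvexPoly(im,np.round(h*16).astype(np.int32),255,shift=4)
    return cv2.resize(im,(u1-u0,v1-v0),interpolation=cv2.INTER_AREA)/255
def box(x,y,t): 
    a=np.array([np.cos(t),np.sin(t),0]);b=np.array([-a[1],a[0],0])
    return [np.array([x,y,0])+i*.023*a+j*.007*b+[0,0,z] for i in(-1,1) for j in(-1,1) for z in(.092,.118)]
for cs in (("top",),("scene",),("top","scene")):
    f=lambda p:sum(((ren(c,box(p[0]/100,p[1]/100,p[2]))-M[c])**2).sum() for c in cs)
    r=minimize(f,[53.7,15.6,.48],method="Nelder-Mead",options=dict(initial_simplex=[[53.7,15.6,.48],[54.2,15.6,.48],[53.7,16.1,.48],[53.7,15.6,.6]]))
    print(cs,r.x,r.fun)
print("grip rays",onplane("top",190.8,215,.105),onplane("scene",378,202.6,.105))
print("collar rays",onplane("top",197.7,222.9,.036),onplane("scene",373.3,219.7,.036))
print("plate",onplane("top",198.5,221.5,.006),onplane("scene",372,225.5,.006))
t=onplane("top",367.6,261.3,.065);print("tumbler",t)
# check predicted bbox in both
for c in("top","scene"):
    q=np.array([proj(c,[t[0]+.037*np.cos(a),t[1]+.037*np.sin(a),z]) for a in np.linspace(0,6.28,60) for z in(.065,)]); 
    q2=np.array([proj(c,[t[0]+r*np.cos(a),t[1]+r*np.sin(a),z]) for a in np.linspace(0,6.28,60) for z,r in((.065,.037),(0,.03))])
    print(c,q.min(0),q.max(0),q2.min(0),q2.max(0))
for th in(.48,.48+np.pi,.48-np.pi):
    for xy in ((.5365,.157),t[:2]):
        for d in(-.8,0,.8):
            q=inverse_kinematics([*xy,.2],down(th+d)); print(round(th+d,2),None if q is None else np.round(q,2))
E
```

```text
('top',) [53.70460233 16.03758082  0.51313489] 45.14113033448674
('scene',) [53.45925584 15.88265044  0.32045017] 66.91189542483662Traceback (most recent call last):
  File "<stdin>", line 17, in <module>
    res = _minimize_neldermead(fun, x0, args, callback, bounds=bounds,
                               **options)
    fxr = func(xr)
    fx = function(np.copy(x), *(wrapper_args + args))
  File "<stdin>", line 16, in <lambda>
  File "<stdin>", line 16, in <genexpr>
  File "<stdin>", line 9, in ren
  File "h.py", line 15, in proj
    k=get_calibration(c); p=k["intrinsics"]@(k["R"]@np.asarray(X)+k["t"]); return p[:2]/p[2]
ValueError: time passes only in moves, steps and waits
```

```bash
sed -i 's/^from bench import \*/from bench import *\nimport functools\nget_calibration=functools.cache(get_calibration)/' h.py; python3 - <<'E'
from h import *
print("grip rays",onplane("top",190.8,215,.105),onplane("scene",378,202.6,.105))
print("collar rays",onplane("top",197.7,222.9,.036),onplane("scene",373.3,219.7,.036))
print("plate",onplane("top",198.5,221.5,.006),onplane("scene",372,225.5,.006))
t=onplane("top",367.6,261.3,.065);print("tumbler",t)
for c in("top","scene"):
    q2=np.array([proj(c,[t[0]+r*np.cos(a),t[1]+r*np.sin(a),z]) for a in np.linspace(0,6.28,60) for z,r in((.065,.037),(0,.03))])
    print(c,q2.min(0),q2.max(0))
for th in(.49,.49+np.pi,.49-np.pi):
    for xy in ((.5365,.158),t[:2]):
        for d in(-.8,0,.8):
            q=inverse_kinematics([*xy,.2],down(th+d)); print(round(th+d,2),None if q is None else np.round(q,2))
E
```

```text
grip rays [0.53750237 0.15498315 0.105     ] [0.53664949 0.15729748 0.105     ]
collar rays [0.53245675 0.15611966 0.036     ] [0.53661504 0.15867118 0.036     ]
plate [0.53855171 0.1602526  0.006     ] [0.53394192 0.16054012 0.006     ]
tumbler [ 0.46160701 -0.13832484  0.065     ]
top [345.67346982 239.43717605] [389.58787263 283.38640238]
scene [221.46118819 159.88590152] [255.41877239 200.9282779 ]
-0.31 [ 0.19  0.04  1.64 -0.    1.46  2.08]
0.49 [ 0.19  0.04  1.64 -0.    1.46  1.28]
1.29 [ 0.19  0.04  1.64 -0.    1.46  0.48]
-0.31 [-0.4  -0.18  1.85 -0.    1.47  1.48]
0.49 [-0.4  -0.18  1.85 -0.    1.47  0.68]
1.29 [-0.4  -0.18  1.85 -0.    1.47 -0.12]
2.83 [ 0.19  0.04  1.64 -0.    1.46 -1.07]
3.63 [ 0.19  0.04  1.64 -0.    1.46 -1.87]
4.43 None
2.83 [-0.4  -0.18  1.85 -0.    1.47 -1.66]
3.63 [-0.4  -0.18  1.85 -0.    1.47 -2.46]
4.43 None
-3.45 [ 0.19  0.04  1.64 -0.    1.46 -1.07]
-2.65 [ 0.19  0.04  1.64 -0.    1.46 -1.87]
-1.85 None
-3.45 [-0.4  -0.18  1.85 -0.    1.47 -1.66]
-2.65 [-0.4  -0.18  1.85 -0.    1.47 -2.46]
-1.85 None
```

```bash
python3 - <<'E'
from h import *
x,y,th=.5365,.158,.50
command_gripper(.05)
move_to([x,y,.18],down(th)); 
move_l([x,y,.087],feed=.08,force_limit=15)
def st(s):
    o=observe(); print(s,round(o["time_s"],2),o["eef_pos"].round(4),o["joint_positions"].round(2)[-1],o["wrist_force"].round(1),o["moment"].round(2),round(o["width"],4),round(o["gripper_force"],1))
st("at"); im=grab_frame("scene"); cv2.imwrite("pics/s1.png",cv2.resize(im[150:260,320:430,::-1],None,fx=5,fy=5))
command_gripper(0.0); sleep(.3); st("closed")
E
```

```text
at 5.46 [0.5371 0.1581 0.0878] 1.27 [ 1.2  0.5 -0.3] [ 0.03 -0.01  0.03] 0.05 0.0
closed 6.22 [0.537  0.158  0.0877] 1.27 [-1.4 -0.7  5.5] [-0.13  0.15 -0.02] 0.0161 58.6
```

View pics/s1.png

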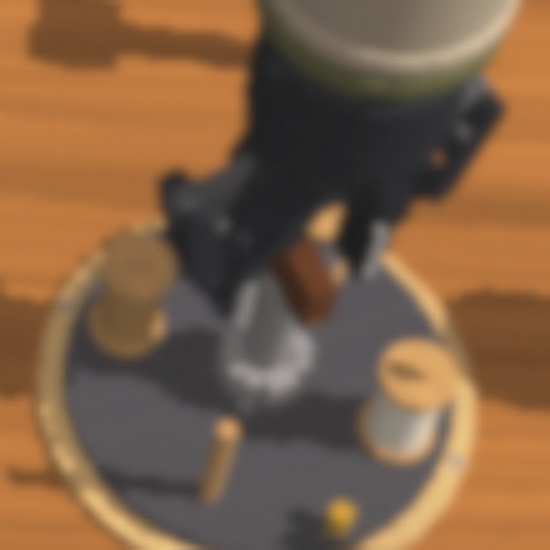

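```bash
cat >> h.py <<'E'
def st(s):
    o=observe(); print(s,round(o["time_s"],2),o["eef_pos"].round(4),o["joint_positions"].round(2)[-1],o["wrist_force"].round(1),o["moment"].round(2),round(o["width"],4),round(o["gripper_force"],1))
E
python3 - <<'E'
from h import *
x,y,th,z=.5365,.158,.50,.087
for t0 in (.3,.6):
    z+=.3*.0025; move_l([x,y,z],down(th+t0),feed=.001); st(t0)
E
```

```text
0.3 6.67 [0.5366 0.1581 0.0877] 0.97 [0.9 0.9 1.3] [ 0.11 -0.04 -0.03] 0.0162 58.7
0.6 7.12 [0.536  0.1579 0.0879] 0.67 [-0.4 -0.  -4.4] [ 0.03 -0.   -0.04] 0.016 58.6
```

```bash
python3 - <<'E'
from h import *
x,y,th,z=.5365,.158,.50,.0885
for k in range(3):
    t1=-.6 if k%2==0 else .6
    z+=1.2*.0025; move_l([x,y,z],down(th+t1),feed=.0015); st(t1)
    if observe()["wrist_force"][2]<-13: print("stop");break
im=grab_frame("scene"); cv2.imwrite("pics/s2.png",cv2.resize(im[150:260,320:430,::-1],None,fx=5,fy=5))
E
```

```text
-0.6 8.47 [0.5357 0.1577 0.0905] 1.87 [ -0.   -1.8 -10.7] [-0.24 -0.09  0.06] 0.0159 58.7
0.6 9.82 [0.5366 0.1581 0.0947] 0.67 [-0.4  0.8 -6.1] [ 0.08  0.05 -0.12] 0.0159 59.6
-0.6 11.18 [0.5366 0.1579 0.0975] 1.86 [-0.6 -1.1 -5.7] [-0.22  0.01  0.14] 0.0157 59.6
```

View pics/s2.png

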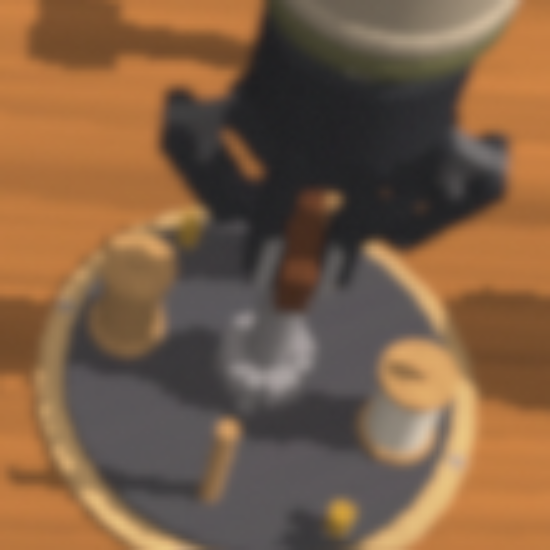

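The bar has turned and risen in the picture, while the disc outline and the pegs, e.g. the one at (150,260) in the crop, haven't moved. The stand is down, so I'll continue.

```bash
python3 - <<'E'
from h import *
x,y,th,z=.5365,.158,.50,.0975
for k in range(6):
    t1=.6 if k%2==0 else -.6
    z+=1.2*.0027; move_l([x,y,z],down(th+t1),feed=.0015); st(t1)
    if observe()["wrist_force"][2]<-13: print("stop");break
im=grab_frame("scene"); cv2.imwrite("pics/s3.png",cv2.resize(im[150:260,320:430,::-1],None,fx=5,fy=5))
E
```

```text
0.6 12.57 [0.5364 0.1581 0.1007] 0.67 [ 0.   0.5 -7.4] [ 0.01  0.07 -0.11] 0.0159 59.5
-0.6 13.93 [0.5366 0.158  0.1041] 1.86 [-0.1  0.6 -6.5] [-0.14  0.01  0.08] 0.016 59.6
0.6 15.28 [0.5365 0.1581 0.1072] 0.67 [-0.4 -0.8 -7. ] [ 0.06  0.05 -0.09] 0.016 59.6
-0.6 16.62 [0.5366 0.1579 0.1105] 1.86 [-0.  -1.7 -5.8] [-0.25 -0.04 -0.05] 0.0162 59.7
0.6 17.98 [0.5368 0.1581 0.1141] 0.67 [-0.7 -0.3 -1.8] [-0.01 -0.03  0.04] 0.0159 60.1
-0.6 19.32 [0.5365 0.158  0.1169] 1.86 [ 0.3  0.4 -2. ] [-0.02 -0.    0.01] 0.016 60.2
```

View pics/s3.png

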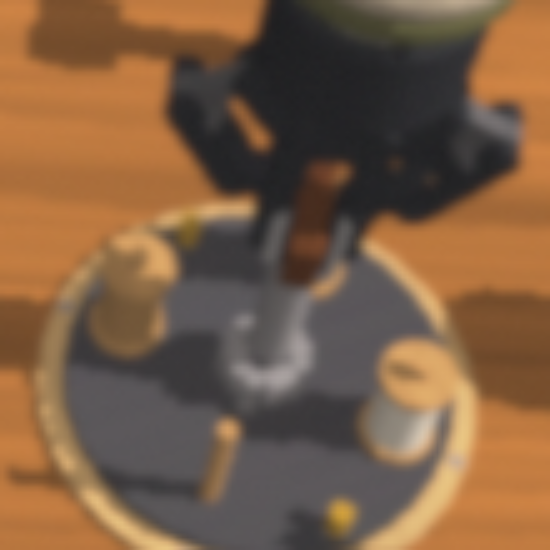

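The collar no longer holds it: moment is about 0 and force about −2 N, the post's own weight. The stand is still down. Next I'll lift the post and carry it to the tumbler.

```bash
python3 - <<'E'
from h import *
hit=move_l([.5365,.158,.135],feed=.04,force_limit=9); st(("lift",hit))
if not hit:
    move_l([.5365,.158,.205],feed=.1); st("up")
    move_to([.4625,-.139,.205],down(.3)); st("over")
    sleep(.3)
    for c in("scene","top"):
        im=grab_frame(c)
        if c=="scene": a=im[100:230,180:320,::-1]
        else: b=im[200:330,300:440,::-1]
    cv2.imwrite("pics/s4.png",cv2.resize(np.hstack([a,b]),None,fx=2.8,fy=2.8))
E
```

```text
('lift', False) 19.98 [0.5366 0.158  0.1352] 1.87 [-0.3 -0.2 -1.5] [-0.04  0.02 -0.05] 0.0161 60.1
up 20.82 [0.5361 0.1579 0.2042] 1.87 [ 0.7 -0.  -2.2] [0.03 0.01 0.03] 0.0159 60.2
over 21.99 [ 0.4626 -0.1384  0.2047] 0.87 [-0.   0.4 -1. ] [ 0.03 -0.03  0.02] 0.0162 60.1
```

View pics/s4.png

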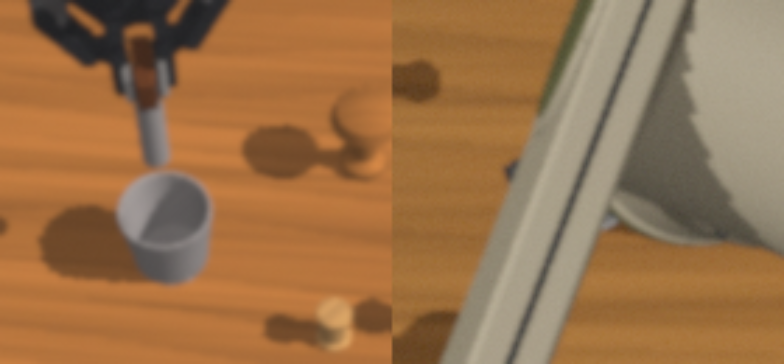

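The scene crop shows the post hanging upright with its foot at about pixel (236,157), above the tumbler mouth centred at about (239,176). In the top view the arm hides the tumbler. I'll check those pixels against the projections, then lower.

```bash
python3 - <<'E'
from h import *
print("foot",proj("scene",[.4626,-.1384,.129]),"mouth",proj("scene",[.4626,-.1384,.065]),onplane("scene",239,175.7,.065))
hit=move_l([.4625,-.139,.135],feed=.08,force_limit=6); st(("enter",hit))
if not hit:
    hit=move_l([.4625,-.139,.079],feed=.03,force_limit=6); st(("floor",hit))
im=grab_frame("scene")[100:230,180:320,::-1]; cv2.imwrite("pics/s5.png",cv2.resize(im,None,fx=3.5,fy=3.5))
E
```

```text
foot [235.56746126 155.92239287] mouth [238.35935423 173.86898096] [ 0.46731085 -0.13634335  0.065     ]
('enter', False) 23.42 [ 0.463  -0.1392  0.1357] 0.87 [-0.5  0.7 -0.3] [ 0.04 -0.02 -0.  ] 0.0162 60.1
('floor', False) 25.43 [ 0.463  -0.1392  0.0797] 0.87 [-0.8  0.5  5.3] [0.12 0.16 0.01] 0.0159 60.9
```

View pics/s5.png

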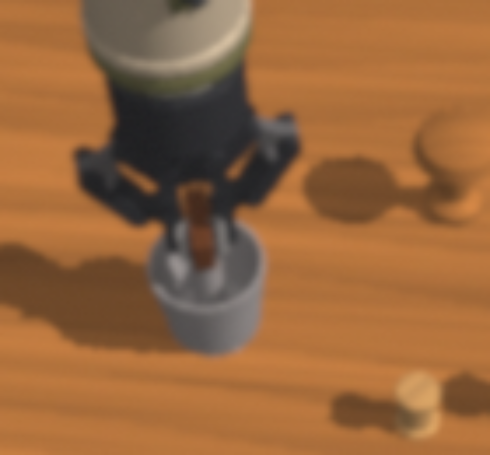

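The foot is on the floor: TCP height 0.0797, contact force about 5 N, and the shaft sits inside the mouth at (205,265) in the crop. I'll release, retreat and check.

```bash
python3 - <<'E'
from h import *
command_gripper(.06); sleep(.4)
move_l([.4625,-.139,.20],feed=.08); move_l([.4625,-.139,.26],feed=.1)
move_to([.35,-.42,.28],down(.3)); sleep(.5); st("away")
a=grab_frame("scene")
b=grab_frame("top")
print(find_in("top","tumbler")[:1],find_in("scene","stand")[:1])
cv2.imwrite("pics/s6.png",np.hstack([cv2.resize(a[140:280,180:420,::-1],(400,233)),cv2.resize(b[160:300,140:400,::-1],(400,233))]))
E
```

```text
away 30.45 [ 0.3502 -0.4198  0.2801] 0.3 [0.  0.8 0.3] [ 0.05 -0.03 -0.04] 0.0599 0.0
[{'bbox': [346.2, 239.8, 389.3, 281.8], 'score': 0.73}] [{'bbox': [333.6, 186.9, 411.1, 265.6], 'score': 0.82}]
```

View pics/s6.png

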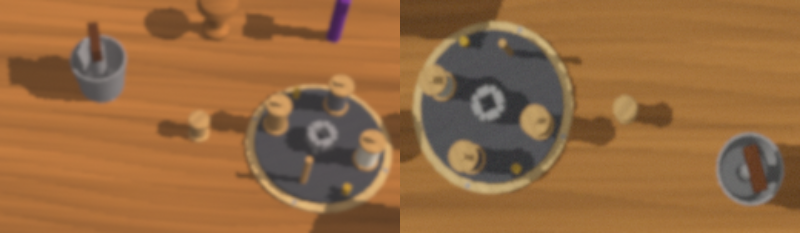

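The post stands upright in the upright tumbler (scene crop (95,55), top crop (750,168)). The stand is down with its collar empty, and the arm is clear of everything.

```bash
python3 -c "
from bench import *
print(sign_off())"
```

```text
the job is handed in; nothing more can be done
None
```

The post was twisted loose with the stand staying down and now stands foot-down in the tumbler, released; I handed the job in at about 30 s of the 61 s, and no verdict was shown.

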